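# Seat the sorting tray on its bead carousel

## Task

The white divided sorting tray is sitting loosely on its bead carousel, turned the wrong way. Without lifting it, push the tray round with a fingertip until the notch in its rim stands over the index pin of the turntable, then press it down with a fingertip until it is fully home on the turntable. Leave the jars, the bead box and the tweezers where they are.

Things in the scene. Friction and masses are not known exactly. Their poses are not given: they have to be found in the camera images.
- carousel: Bead carousel base, fixed to the bench, at any heading: black round housing 182 mm across under a parked dark steel turntable plate 212 mm across, which does not turn here. Origin: on the bench, on the vertical spindle axis; z up; its own +x points from the axis to the index pin. The plate's top is 42 mm above the bench.
- spindle (a point): Top of the steel spindle (40 mm across, 70 mm above the bench), hidden in the tray's hub. Round it, under the tray, a rubber grip ring 72 mm across holds the loose tray 12 mm above the plate and lets it turn. The ring slides down stiffly with the tray under about 6 N of extra push and stays where it is left.
- pin (a point): Top of the index pin: a bright round-nosed steel pin, 14 mm across, standing 11 mm above the turntable plate (its top 53 mm above the bench), 97 mm from the spindle axis, on a bright steel bracket 36 mm wide that juts out 18 mm past the plate's edge. 9 mm of the pin and the bracket stick out beyond the tray's rim, seen from above.
- tray: White plastic round divided tray, 190 mm across, about 0.3 kg. Origin: centre of its underside; z up; its own +x points to the notch. Floor and rim 5 mm thick. Loose on the spindle (1.5 mm of play), it turns either way without end. Underside 54 mm above the bench at the start, 1 mm clear of the pin; 42 mm when home, which it can reach only with the pin in the notch.
- divider (a point): Top middle of one of the tray's five radial dividers, 20 mm above the underside, 50.5 mm from the centre. They are 3 mm thick, run from the hub (radius 27 mm) to the outer wall (radius 75 to 78 mm, 22 mm high), and stand 36 (this one), 108, 180, 252 and 324 degrees counter-clockwise from the notch. The five empty compartments between them take a fingertip, which can push a divider sideways.
- notch (a point): Middle of the mouth of the only notch in the tray's rim, 97 mm from the tray's centre, 2.5 mm above the tray's underside. The notch is open to the outside, 18 mm wide and 9 mm deep, in front of the pouring lip, a 48 mm wide stretch where the outer wall is only 10 mm high. It is over the pin when this point is straight above pin.
- hub_top (a point): Centre of the flat top of the tray's hub (54 mm across), the place to press; 89 mm above the bench at the start and 77 mm when the tray is home.
- jar_stack: Bystander: stack of four clear screw-together bead jars, 54 mm across, 106 mm tall, standing upright; origin at the centre of its underside.
- bead_box: Bystander: open clear box of black beads, 75 x 95 x 45 mm; origin at the centre of its underside.
- bead_jar: Bystander: small jar with a black lid, 48 mm across, 45 mm tall; origin at the centre of its underside.
- tweezers: Bystander: steel tweezers lying flat, 135 mm long along their own x, 21 mm wide, 8 mm high; origin on the bench under their middle.
There are look-alikes about, which are no part of the job. Of the things that look like the carousel, take the one that is farthest to the robot's right at the start.

How it is judged:
On the way, in this order (a step that is already met when the one before it is completed fails the run):
1. the tray, still up on its grip ring, is turned until its notch stands over the index pin (within 6 mm) (horizontal distance between notch and pin below 0.006 m and z of tray in the frame of carousel above 0.049 m), for 0.05 s.
2. the tray is pressed down home on the turntable with the pin in its notch (horizontal distance between notch and pin below 0.004 m and z of tray in the frame of carousel below 0.0435 m), for 0.1 s.
At the end, for the whole second after the job is handed in: The tray is fully home: its underside is within 1.5 mm of the turntable plate (42 mm above the bench), level within about 1 degree, the notch centred on the index pin within 4 mm, and at rest (all of step 2 and angle between tray's own z axis and vertical below 0.02 rad and linear speed of tray below 0.01 m/s); the robot touches nothing.
It fails at once if the tray is lifted or carried (its underside more than 6 mm above its starting height, or its centre off the spindle) (z of tray in the frame of carousel above 0.06 m or horizontal distance between tray and carousel above 0.01 m).
It fails at once if a bystander is moved by more than 15 mm (distance of any of jar_stack, bead_box, bead_jar, tweezers from where it was at the start of the episode above 0.015 m).
It also fails if it takes over 58 s, if anything falls off the work surface, if the arm or the gripper's body presses on something with over 40 N, if the wrist force passes 120 N, or if a joint passes its speed limit or range.

## Robot

A 7-joint arm with a two-finger parallel gripper is mounted at the origin on the work surface. World frame = base frame: x ahead of the robot, y to its left, z up, the work surface at z = 0. Lengths are in m, angles in rad, forces in N, time in s.
With the tool pointing down it reaches from about 0.425 to 0.95 m from the base axis. Payload 4.7 kg.
Tool frame: the origin (TCP) lies on the front face of the gripper's body, between the roots of the fingers; the fingertips stand 73 mm ahead of it and the grasp point (between the pads) lies 54 mm ahead of it; z points along the fingers, y is the line along which they close (so a half turn about z gives the same grasp; the last joint's range is limited). The gripper opens to 85 mm and grips with 20 to 120 N. Pads are 22 mm wide; open, the fingers measure 114 mm over their backs; the gripper's body (76 mm by 85 mm) begins 54 mm behind the grasp point. The pads swing forward as they close: fully open they stand 13 mm farther back than shut.
Start: joints at [1.217, 0.469, -0.049, 1.532, 0.024, 1.141, -0.082], TCP at [0.215, -0.64, 0.304] pointing down, gripper open.
Joint ranges: [-2.59, 2.59], [-0.33, 1.99], [-1.39, 1.29], [0.1, 2.45], [-1.04, 4.18], [0.21, 1.99], [-2.66, 2.66]. Speed limits (rad/s): [2.57, 2.57, 3.14, 3.14, 3.14, 3.14, 3.14].

## Interface

Orientations are given as a unit quaternion [x, y, z, w].
In Python, from plant import get_state, capture, calibration, r, models gives the robot as it stands. The module is installed in compiled form; this text tells all that it offers.
- The arm moves only by the tool jog_arm, never from a script. Its argument "plan" is a list of rows, each an object with "dp": the shift along the tool's x, y, z in cm, a list of three; "yaw": the turn about the tool's z in rad; "fingers": the opening, from 0 (shut) to 1 (fully open). A call has 1 to 8 rows; each row is the pose to reach, as a shift and turn from the pose commanded when the call began, along the tool's axes at that moment; what a row does not reach only later rows make up. A row lasts 1/10 s, in which the tool goes at most 50 mm and 8.59 degrees, less where a joint would pass 70% of its speed; a pose out of reach is approached as far as the arm can. A call with a gripper value outside its range is refused whole. The fingers move at their own pace and stop on an object; "newtons" is the grip in N (left out, the last holds). Time passes only in rows, so rows that repeat a pose let the fingers close. It gives the time, the measured TCP pose, the force, the opening and the grip force at its end, in the units of the state.
- get_state(): the state, without advancing time (a new reading comes with each control period).
- capture(name): name is "scene" or "top"; returns the picture (384x512x3 uint8, red, green, blue); there is no depth.
- calibration(name): a dict with "vfov" (degrees; the focal length in pixels is half the picture's height over the tangent of half this angle, whatever the lens; pixels are square), "cx", "cy" (the principal point, pixels), "R" (3x3) and "t" (3): a world point X has camera coordinates R X + t. Camera axes: x right, y down, z forward; pixel columns grow to the right and rows downward; lengths in m; the calibration is good to about 2 mm. A picture is of the moment at which its call begins. calibration takes no time and is no camera call.
- r.close_job(): hands the job in; it is judged then, once.
Trained networks look in the newest picture that a camera, given by its name, has taken for a name from the list of things; names that differ only in an ending like _2 or _b are one class to them, and where a whole thing is asked for, a point or a joint stands for the part that bears it (a point fixed in the world has none). Each returns a list of dicts, best first, with "score" (0 to 1); they miss things now and then, are a little off and sometimes report something else, mostly with a low value. They report only what shows in the picture. A call takes as long as a camera call. They do not tell look-alikes from the thing itself.
- models.masks_of(target, camera): "region" (384x512 bool, what is visible of it) and "rect" ([centre column, centre row, width, height] in pixels, round what is visible of it).
- models.mark_of(target, camera): "at" ([column, row] in pixels: a listed point, or the origin of a listed thing).
The state is a dict: "t": time; "joint_positions": joint angles; "qd": joint speeds; "joint_torque": joint torques, N m; "eef_pos": TCP position; "tcp_rot": TCP orientation; "force": force on the tool from outside, world axes, zero at the start; "wrist_torque": the same for the moment, N m; "finger_gap": opening from 0.0 (shut) to 1.0 (fully open); "finger_force": force on a finger pad.
Only numpy, scipy, OpenCV 4.12 (cv2) and the standard library are available. Lean on these libraries where they do the work, as an engineer would, in place of code of your own. Each camera call takes 0.05 s, during which the arm holds its last target. There are 200 camera calls.

## Working session

There is one attempt and no reset: what is moved stays moved. The work goes in short steps, Python scripts to look and compute and a tool call to move; the robot and the scene stay as the last step left them, time stands still between calls to the robot, and variables do not carry over. Pictures are saved under pics/ and viewed, at most 10 in all, crops included, and the job is handed in when it is done.

Besides the shell and the picture viewer there is one more tool, called after ">>>" as name(argument=value, ...), one argument or row to a line, values as JSON. jog_arm: Moves the arm, as the interface text tells. Its arguments: {"type":"object","properties":{"plan":{"type":"array"},"newtons":{"type":"number"}},"required":["plan"]}

```bash
mkdir -p pics; cat > h.py <<'E'
import numpy as np, cv2
from plant import get_state, capture, calibration, r, models
def f(c): return 192/np.tan(np.radians(c["vfov"])/2)
def ray(cam,px,z):
    c=calibration(cam);R=np.array(c["R"]);t=np.array(c["t"])
    d=R.T@np.array([(px[0]-c["cx"])/f(c),(px[1]-c["cy"])/f(c),1]);o=-R.T@t
    return o+d*(z-o[2])/d[2]
def proj(cam,X):
    c=calibration(cam);p=np.array(c["R"])@np.array(X)+np.array(c["t"])
    return np.array([c["cx"]+f(c)*p[0]/p[2],c["cy"]+f(c)*p[1]/p[2]])
def save(cam,name):
    im=capture(cam);cv2.imwrite(f"pics/{name}.png",im[:,:,::-1]);return im
E
python3 - <<'E'
from h import *
np.set_printoptions(precision=3,suppress=True)
a=save("scene","s0");b=save("top","t0")
cv2.imwrite("pics/both.png",cv2.resize(np.hstack([a,b]),(800,300))[:,:,::-1])
s=get_state();print(s)
for c in("scene","top"):
    k=calibration(c);print(c,k["vfov"],-np.array(k["R"]).T@k["t"])
Z=dict(hub_top=.089,notch=.0565,pin=.053,divider=.074,tray=.054,carousel=0)
for n,z in Z.items():
  for q in models.mark_of(n,"top"):print(n,round(q["score"],2),np.array(q["at"]),ray("top",q["at"],z))
for n in("jar_stack","bead_box","bead_jar","tweezers"):
  for q in models.mark_of(n,"top")[:2]:print(n,round(q["score"],2),np.array(q["at"]),ray("top",q["at"],0))
E
```

```text
{'t': 0.1, 'joint_positions': array([ 1.217,  0.469, -0.049,  1.534,  0.024,  1.141, -0.082]), 'qd': array([-0.002, -0.001, -0.001, -0.003, -0.001, -0.001,  0.   ]), 'joint_torque': array([ -0.   , -51.152,  -0.048, -23.839,   0.011,   0.004,   0.   ]), 'eef_pos': array([ 0.215, -0.639,  0.303]), 'tcp_rot': array([ 0.987,  0.162, -0.   , -0.001]), 'force': array([ 0.208, -0.176, -0.334]), 'wrist_torque': array([-0.005,  0.002, -0.007]), 'finger_force': 0.0, 'finger_gap': 1.0024604426079156}
scene 54.697954941422196 [ 1.267 -0.204  0.793]
top 56.693579375768884 [ 0.379 -0.012  0.949]
hub_top 0.76 [276.8 178.7] [ 0.525 -0.076  0.089]
notch 0.87 [286.  220.5] [ 0.424 -0.099  0.056]
notch 0.18 [381.6 176.7] [ 0.531 -0.346  0.056]
pin 0.84 [ 95.4 277.7] [0.291 0.374 0.053]
pin 0.78 [240.1 173.4] [0.546 0.014 0.053]
divider 0.85 [294.7 194. ] [ 0.488 -0.121  0.074]
tray 0.75 [276.8 180.8] [ 0.525 -0.079  0.054]
carousel 0.76 [135.4 299.7] [0.228 0.291 0.   ]
jar_stack 0.61 [133.9 205.4] [0.473 0.301 0.   ]
bead_box 0.97 [381.7 176. ] [ 0.542 -0.367  0.   ]
bead_jar 0.81 [122.8 113.6] [0.729 0.339 0.   ]
tweezers 0.69 [368.9 110.2] [ 0.728 -0.343  0.   ]
```

View pics/t0.png

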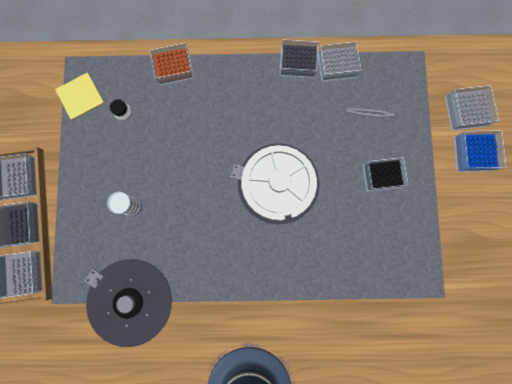

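View pics/s0.png

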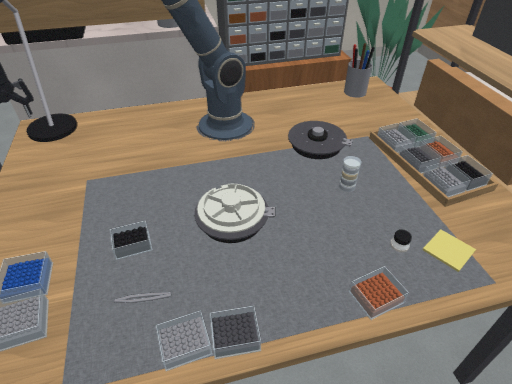

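The top view shows the tray at about (278,183), the bracket and pin at (238,172) and the notch at (289,217). The scene view agrees. The bare turntable lower left, at (130,302), is the look-alike. Next I refine the centre, notch angle and pin angle.

```bash
cat >> h.py <<'E'
from scipy.optimize import least_squares
def measure(cam,name=None,cen=None,tz=.054):
    im=capture(cam)
    if name: cv2.imwrite(f"pics/{name}.png",im[:,:,::-1])
    c0=np.array([.524,-.078]) if cen is None else np.array(cen)
    # rectify the tray-rim plane: 0.5 mm/px, 260 mm square
    def rect(z,h=.13,n=520):
        P=np.float32([[-h,-h],[h,-h],[h,h],[-h,h]])
        src=np.float32([proj(cam,[*(c0+p),z]) for p in P])
        dst=np.float32([(p+h)/(2*h)*n for p in P])
        return cv2.warpPerspective(im,cv2.getPerspectiveTransform(src,dst),(n,n),flags=cv2.INTER_CUBIC)
    return im,rect(tz+.005),rect(.053)
E
python3 - <<'E'
from h import *
np.set_printoptions(precision=4,suppress=True)
out=[]
for cam in("top","scene"):
    im,A,B=measure(cam)
    out.append(A[:, :].transpose(1,0,2))
    for n,z in dict(hub_top=.089,notch=.0565,pin=.053,divider=.074,tray=.054,carousel=0).items():
        for q in models.mark_of(n,cam)[:2]:
            w=ray(cam,q["at"],z)
            if np.hypot(w[0]-.525,w[1]+.078)<.13: print(cam,n,round(q["score"],2),w[:2])
    for n in("tray","pin"):
      for m in models.masks_of(n,cam)[:2]:
        reg=m["region"].astype(np.uint8)
        if n=="tray":
            cs=max(cv2.findContours(reg,0,1)[0],key=len)[:,0,:]
            w=np.array([ray(cam,p,.059)[:2] for p in cs.astype(float)])
            s=least_squares(lambda v:np.hypot(*(w-v).T)-.095,[.525,-.078],loss="soft_l1",f_scale=.001)
            print(cam,"fit",s.x,"res",np.median(abs(s.fun)), "hole",w[np.argmin(s.fun)])
        else: print(n,m["rect"],reg.sum(),m["score"])
cv2.imwrite("pics/r0.png",np.hstack([cv2.resize(o,(400,400)) for o in out])[:,:,::-1])
E
```

```text
top hub_top 0.56 [ 0.522  -0.0796]
top notch 0.72 [ 0.4251 -0.1013]
top pin 0.61 [0.5477 0.0159]
top divider 0.6 [ 0.4901 -0.131 ]
top tray 0.91 [ 0.5223 -0.0886]
top fit [ 0.522  -0.0839] res 0.0010515591686379305 hole [ 0.4397 -0.0995]
pin [129.8, 299.4, 86.3, 91.3] 5982 0.81
pin [276.0, 181.4, 90.8, 75.9] 850 0.77
scene hub_top 0.56 [ 0.5132 -0.0726]
scene pin 0.78 [ 0.5465 -0.0012]
scene divider 0.69 [ 0.4949 -0.1274]
scene tray 0.9 [ 0.514  -0.0728]
scene carousel 0.93 [ 0.5026 -0.0769]
scene fit [ 0.5226 -0.0812] res 0.0011939413609705074 hole [ 0.4413 -0.1044]
pin [234.4, 225.2, 84.4, 43.0] 873 0.78
```

View pics/r0.png

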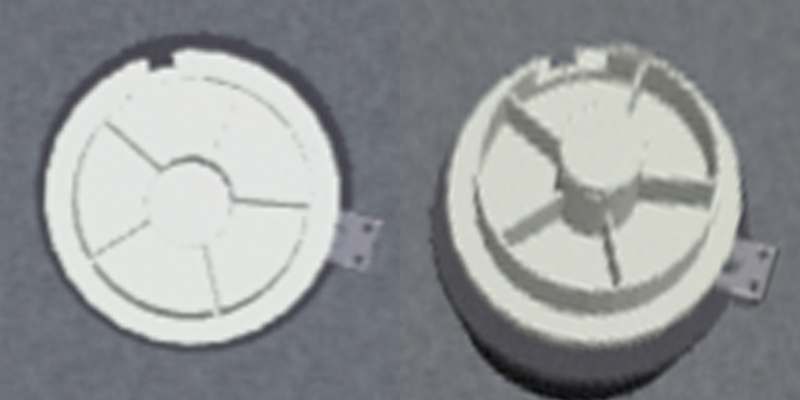

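The rectified views give the tray centre at about (0.522,-0.082), the notch at about 192.7° and the bracket at about 75°. So the tray needs about 118° clockwise. I move over the compartment behind the 84.7° divider with the fingers shut.

>>> jog_arm(
  plan=[
    {"dp": [45.8,-48.1,0],"yaw": -1.78,"fingers": 0},
    {"dp": [45.8,-48.1,0],"yaw": -1.78,"fingers": 0},
    {"dp": [45.8,-48.1,0],"yaw": -1.78,"fingers": 0},
    {"dp": [45.8,-48.1,0],"yaw": -1.78,"fingers": 0},
    {"dp": [45.8,-48.1,0],"yaw": -1.78,"fingers": 0},
    {"dp": [45.8,-48.1,0],"yaw": -1.78,"fingers": 0},
    {"dp": [45.8,-48.1,0],"yaw": -1.78,"fingers": 0},
    {"dp": [45.8,-48.1,0],"yaw": -1.78,"fingers": 0},
  ],
)

```text
t: 2.3
eef_pos: [0.3849, -0.2753, 0.3043]
tcp_rot: [0.721, 0.693, -0.0, 0.001]
force: [1.1, 0.7, -1.2]
finger_gap: 0.003
finger_force: 0.0
```

```bash
cat >> h.py <<'E'
C=np.array([.522,-.082])
from scipy.spatial.transform import Rotation as Ro
def pose():
    s=get_state();M=Ro.from_quat(s["tcp_rot"]).as_matrix()
    return s,np.array(s["eef_pos"]),M
def show():
    s,p,M=pose();d=p[:2]-C
    print("t",round(s["t"],2),"p",p.round(4),"head",np.degrees(np.arctan2(M[1,0],M[0,0])).round(1),"tilt",np.degrees(np.arccos(-M[2,2])).round(2),
      "polar R %.1f ang %.1f"%(np.hypot(*d)*1e3,np.degrees(np.arctan2(d[1],d[0]))),"F",s["force"].round(1),"gap",round(s["finger_gap"],2))
def to(R,ang,z,head=None):
    "rows toward polar goal about C, tool axes, cm"
    s,p,M=pose();a=np.radians(ang);g=np.array([*(C+R*np.array([np.cos(a),np.sin(a)])),z])
    head=ang if head is None else head
    h=np.degrees(np.arctan2(M[1,0],M[0,0]))
    print("dp",(M.T@(g-p)*100).round(2),"yaw",np.radians((h-head+180)%360-180).round(3))
E
python3 -c "
from h import *
show();to(.052,120.7,.24)"
```

```text
t 2.3 p [ 0.3849 -0.2753  0.3043] head 87.7 tilt 0.07 polar R 237.0 ang -125.3 F [ 1.1  0.7 -1.2] gap 0.0
dp [24.23 10.08  6.42] yaw -0.576
```

>>> jog_arm(
  plan=[
    {"dp": [24.2,10.1,6.4],"yaw": -0.576,"fingers": 0},
    {"dp": [24.2,10.1,6.4],"yaw": -0.576,"fingers": 0},
    {"dp": [24.2,10.1,6.4],"yaw": -0.576,"fingers": 0},
    {"dp": [24.2,10.1,6.4],"yaw": -0.576,"fingers": 0},
    {"dp": [24.2,10.1,6.4],"yaw": -0.576,"fingers": 0},
    {"dp": [24.2,10.1,6.4],"yaw": -0.576,"fingers": 0},
    {"dp": [24.2,10.1,6.4],"yaw": -0.576,"fingers": 0},
    {"dp": [24.2,10.1,6.4],"yaw": -0.576,"fingers": 0},
  ],
)

```text
t: 3.1
eef_pos: [0.4963, -0.0403, 0.2399]
tcp_rot: [0.497, 0.868, -0.0, -0.0]
force: [0.2, 0.0, 0.0]
finger_gap: -0.003
finger_force: 0.0
```

```bash
python3 -c "
from h import *
show();to(.052,120.7,.138)
save('scene','s1')"
```

```text
t 3.1 p [ 0.4963 -0.0403  0.2399] head 120.4 tilt 0.04 polar R 48.9 ang 121.6 F [0.2 0.  0. ] gap -0.0
dp [ 0.31  0.08 10.19] yaw -0.005
```

View pics/s1.png

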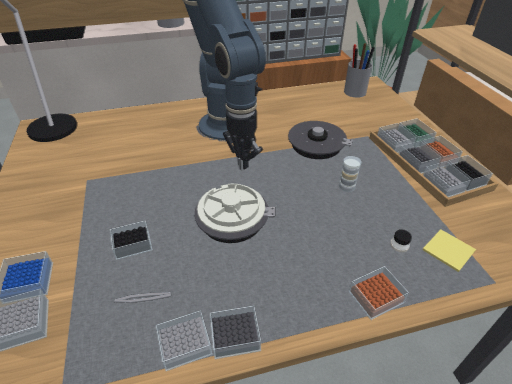

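The shut fingertip shows at about (241,165) in the scene view, above and behind the tray. Next I check that pixel against the kinematics.

```bash
python3 -c "
from h import *
print(proj('scene',[.4963,-.0403,.167]),proj('scene',[.4963,-.0403,.065]),proj('scene',[.522,-.082,.089]),proj('top',[.522,-.082,.089]))"
```

```text
[242.29825491 168.24305175] [243.18491322 195.940501  ] [230.46028947 198.27448921] [279.08012923 179.69934573]
```

>>> jog_arm(
  plan=[
    {"dp": [0.1,0.1,4.0],"yaw": 0,"fingers": 0},
    {"dp": [0.1,0.1,7.0],"yaw": 0,"fingers": 0},
  ],
)

```text
t: 3.35
eef_pos: [0.4966, -0.0409, 0.1695]
tcp_rot: [0.499, 0.867, -0.0, 0.001]
force: [0.8, -1.0, -0.4]
finger_gap: 0.003
finger_force: 0.0
```

>>> jog_arm(
  plan=[
    {"dp": [0.2,0.0,2.0],"yaw": 0,"fingers": 0},
    {"dp": [0.2,0.0,3.1],"yaw": 0,"fingers": 0},
    {"dp": [0.2,0.0,3.1],"yaw": 0,"fingers": 0},
  ],
)

```text
t: 3.65
eef_pos: [0.495, -0.0384, 0.1381]
tcp_rot: [0.498, 0.867, -0.001, -0.001]
force: [-0.5, 0.7, 0.9]
finger_gap: 0.001
finger_force: 0.0
```

```bash
cat >> h.py <<'E'
def arc(a1,n=8,R=.052,z=.139):
    s,p,M=pose();d=p[:2]-C;a0=np.degrees(np.arctan2(d[1],d[0]))
    for k in range(1,n+1): to(R,a0+(a1-a0)*k/n,z)
E
python3 -c "
from h import *
show();arc(75)"
```

```text
t 3.65 p [ 0.495  -0.0384  0.1381] head 120.2 tilt 0.13 polar R 51.3 ang 121.7 F [-0.5  0.7  0.9] gap 0.0
dp [ 0.06  0.53 -0.09] yaw 0.077
dp [-0.01  1.05 -0.09] yaw 0.178
dp [-0.13  1.57 -0.09] yaw 0.28
dp [-0.3   2.07 -0.09] yaw 0.382
dp [-0.53  2.55 -0.09] yaw 0.484
dp [-0.8   3.01 -0.1 ] yaw 0.586
dp [-1.11  3.43 -0.1 ] yaw 0.688
dp [-1.47  3.82 -0.1 ] yaw 0.79
```

>>> jog_arm(
  plan=[
    {"dp": [0.06,0.5,-0.1],"yaw": 0.08,"fingers": 0},
    {"dp": [0,1.05,-0.1],"yaw": 0.18,"fingers": 0},
    {"dp": [-0.13,1.57,-0.1],"yaw": 0.28,"fingers": 0},
    {"dp": [-0.3,2.07,-0.1],"yaw": 0.38,"fingers": 0},
    {"dp": [-0.53,2.55,-0.1],"yaw": 0.48,"fingers": 0},
    {"dp": [-0.8,3.0,-0.1],"yaw": 0.59,"fingers": 0},
    {"dp": [-1.1,3.43,-0.1],"yaw": 0.69,"fingers": 0},
    {"dp": [-1.47,3.82,-0.1],"yaw": 0.79,"fingers": 0},
  ],
)

```text
t: 4.45
eef_pos: [0.5363, -0.0312, 0.1414]
tcp_rot: [0.794, 0.607, 0.0, 0.0]
force: [-3.2, -0.2, -0.1]
finger_gap: 0.002
finger_force: 0.8
```

```bash
python3 -c "
from h import *
show();arc(27)"
```

```text
t 4.45 p [ 0.5363 -0.0312  0.1414] head 74.8 tilt 0.06 polar R 52.8 ang 74.3 F [-3.2 -0.2 -0.1] gap 0.0
dp [-0.11  0.53  0.24] yaw 0.112
dp [-0.2   1.06  0.24] yaw 0.216
dp [-0.34  1.58  0.24] yaw 0.319
dp [-0.54  2.08  0.24] yaw 0.422
dp [-0.78  2.56  0.24] yaw 0.525
dp [-1.07  3.01  0.24] yaw 0.628
dp [-1.41  3.42  0.24] yaw 0.731
dp [-1.79  3.8   0.24] yaw 0.834
```

>>> jog_arm(
  plan=[
    {"dp": [-0.05,0.53,0.1],"yaw": 0.11,"fingers": 0},
    {"dp": [-0.15,1.06,0.1],"yaw": 0.21,"fingers": 0},
    {"dp": [-0.3,1.58,0.1],"yaw": 0.32,"fingers": 0},
    {"dp": [-0.5,2.08,0.1],"yaw": 0.42,"fingers": 0},
    {"dp": [-0.74,2.56,0.1],"yaw": 0.52,"fingers": 0},
    {"dp": [-1.03,3.0,0.1],"yaw": 0.63,"fingers": 0},
    {"dp": [-1.37,3.42,0.1],"yaw": 0.73,"fingers": 0},
    {"dp": [-1.75,3.8,0.1],"yaw": 0.83,"fingers": 0},
  ],
)

```text
t: 5.25
eef_pos: [0.5691, -0.0572, 0.1406]
tcp_rot: [0.972, 0.236, 0.001, -0.0]
force: [0.0, 1.9, 0.6]
finger_gap: 0.002
finger_force: 0.7
```

```bash
python3 -c "
from h import *
show();arc(-6,6)
for c in('top','scene'):
  capture(c)
  for n,z in dict(notch=.0565,pin=.053,hub_top=.089).items():
    for q in models.mark_of(n,c)[:2]:
      w=ray(c,q['at'],z)[:2];d=w-C
      print(c,n,round(q['score'],2),w.round(4),np.hypot(*d).round(3),np.degrees(np.arctan2(d[1],d[0])).round(1))"
```

```text
t 5.25 p [ 0.5691 -0.0572  0.1406] head 27.3 tilt 0.14 polar R 53.2 ang 27.8 F [0.  1.9 0.6] gap 0.0
dp [-0.14  0.51  0.16] yaw 0.089
dp [-0.21  1.02  0.16] yaw 0.187
dp [-0.33  1.52  0.16] yaw 0.286
dp [-0.5   2.    0.16] yaw 0.384
dp [-0.72  2.46  0.16] yaw 0.482
dp [-0.97  2.9   0.16] yaw 0.581
top notch 0.55 [ 0.4578 -0.0021] 0.102 128.8
top pin 0.97 [0.5476 0.0097] 0.095 74.4
scene notch 0.92 [ 0.4552 -0.0018] 0.104 129.8
scene pin 0.84 [0.2736 0.3906] 0.534 117.7
scene pin 0.75 [0.55   0.0028] 0.089 71.7
scene hub_top 0.67 [ 0.525  -0.0791] 0.004 44.3
```

>>> jog_arm(
  plan=[
    {"dp": [-0.1,0.51,0.1],"yaw": 0.09,"fingers": 0},
    {"dp": [-0.18,1.02,0.1],"yaw": 0.19,"fingers": 0},
    {"dp": [-0.3,1.52,0.1],"yaw": 0.29,"fingers": 0},
    {"dp": [-0.48,2.0,0.1],"yaw": 0.38,"fingers": 0},
    {"dp": [-0.7,2.46,0.1],"yaw": 0.48,"fingers": 0},
    {"dp": [-0.95,2.9,0.1],"yaw": 0.58,"fingers": 0},
    {"dp": [-1.2,3.25,0.1],"yaw": 0.67,"fingers": 0},
  ],
)

```text
t: 6.35
eef_pos: [0.5741, -0.0906, 0.139]
tcp_rot: [0.995, -0.096, 0.002, -0.001]
force: [0.6, 0.6, 4.8]
finger_gap: -0.001
finger_force: 2.3
```

```bash
cat >> h.py <<'E'
def look(tag,tz=.054):
    out=[]
    for c in('top','scene'):
        im,A,B=measure(c,None,[.548,.01],tz);out.append(A.transpose(1,0,2)[130:390,130:390])
        for n,z in dict(notch=tz+.0025,pin=.053).items():
            for q in models.mark_of(n,c)[:2]:
                w=ray(c,q['at'],z)[:2];d=w-C
                if np.hypot(*d)<.13: print(c,n,round(q['score'],2),w.round(4),np.hypot(*d).round(3),np.degrees(np.arctan2(d[1],d[0])).round(1))
    cv2.imwrite(f"pics/{tag}.png",cv2.resize(np.hstack(out),(800,400),interpolation=cv2.INTER_CUBIC)[:,:,::-1])
E
python3 -c "
from h import *
show();look('l1');arc(-22,3)"
```

```text
t 6.35 p [ 0.5741 -0.0906  0.139 ] head -11.0 tilt 0.2 polar R 52.8 ang -9.4 F [0.6 0.6 4.8] gap -0.0
top notch 0.56 [0.5203 0.0188] 0.101 91.0
top pin 0.8 [0.5488 0.0056] 0.092 73.0
scene notch 0.65 [0.5186 0.016 ] 0.098 92.0
scene notch 0.53 [0.5479 0.011 ] 0.097 74.4
scene pin 0.59 [0.5524 0.0039] 0.091 70.5
dp [-0.08  0.36 -0.01] yaw 0.061
dp [-0.11  0.71 -0.01] yaw 0.129
dp [-0.17  1.06 -0.01] yaw 0.198
```

View pics/l1.png

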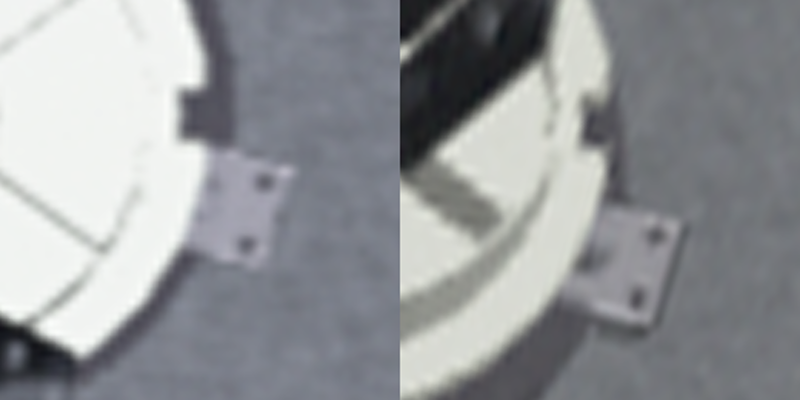

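The top crop shows the notch at (200,115), which is about 91°. The bracket midline runs through (256,212), which is about 73.5°. About 17° remain, so I push most of it, with the tip slightly higher.

>>> jog_arm(
  plan=[
    {"dp": [0,0,-0.2],"yaw": 0,"fingers": 0},
    {"dp": [-0.04,0.35,-0.2],"yaw": 0.06,"fingers": 0},
    {"dp": [-0.1,0.7,-0.2],"yaw": 0.13,"fingers": 0},
    {"dp": [-0.16,1.05,-0.2],"yaw": 0.2,"fingers": 0},
    {"dp": [-0.2,1.2,-0.2],"yaw": 0.22,"fingers": 0},
    {"dp": [-0.2,1.2,-0.2],"yaw": 0.22,"fingers": 0},
  ],
)

```text
t: 7.25
eef_pos: [0.5685, -0.1025, 0.1398]
tcp_rot: [0.979, -0.202, -0.0, -0.0]
force: [1.3, 0.9, 0.3]
finger_gap: 0.002
finger_force: 0.6
```

```bash
python3 -c "
from h import *
show();look('l2');arc(-26,2,z=.142)"
```

```text
t 7.25 p [ 0.5685 -0.1025  0.1398] head -23.3 tilt 0.01 polar R 50.9 ang -23.8 F [1.3 0.9 0.3] gap 0.0
top notch 0.92 [0.5365 0.0174] 0.1 81.7
top pin 0.66 [0.5427 0.0141] 0.098 77.8
scene notch 0.84 [0.5461 0.0186] 0.103 76.5
scene pin 0.55 [0.5428 0.0104] 0.095 77.3
dp [ 0.12  0.1  -0.22] yaw 0.026
dp [ 0.11  0.2  -0.22] yaw 0.045
```

View pics/l2.png

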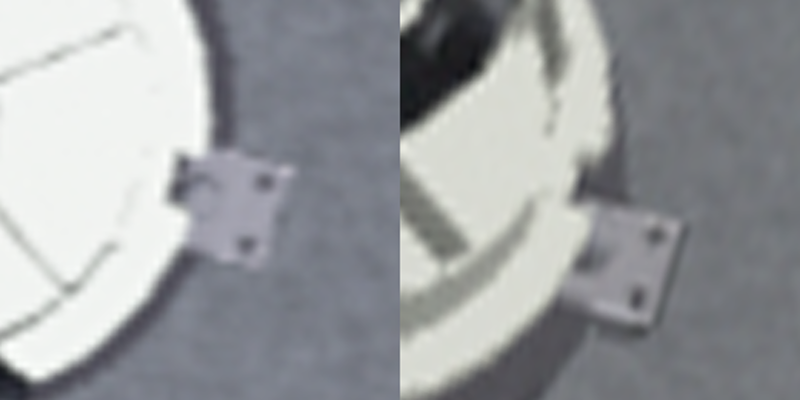

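In the top crop the notch spans rows 150 to 207 and the pin sits at about (203,190), still low in the gap. About 4° more are needed.

>>> jog_arm(
  plan=[
    {"dp": [0.05,0.15,-0.1],"yaw": 0.03,"fingers": 0},
    {"dp": [0.05,0.3,-0.1],"yaw": 0.05,"fingers": 0},
    {"dp": [0.05,0.3,-0.1],"yaw": 0.05,"fingers": 0},
    {"dp": [0.05,0.3,-0.1],"yaw": 0.05,"fingers": 0},
  ],
)

```text
t: 7.95
eef_pos: [0.5674, -0.1061, 0.1408]
tcp_rot: [0.974, -0.228, -0.0, 0.0]
force: [-0.5, 1.0, 0.2]
finger_gap: -0.001
finger_force: 0.0
```

```bash
cat >> h.py <<'E'
def fit(cam,tz=.054):
    "match a rendered white-rim mask (notch at angle a) against brightness near the mouth; a and centre free"
    im=np.mean([capture(cam).astype(float) for _ in range(3)],0).min(2)
    S=8;best=[]
    u0,v0=(proj(cam,[.545,.01,.059])-20).astype(int);obs=im[v0:v0+40,u0:u0+40]
    def ren(a,cx,cy):
        th=np.radians(np.arange(a-60,a+60,1.0));hw=.009
        def loc(X,Y,z):
            ca,sa=np.cos(np.radians(a)),np.sin(np.radians(a));return [cx+X*ca-Y*sa,cy+X*sa+Y*ca,z]
        img=np.zeros((40*S,40*S),np.uint8)
        P=np.array([proj(cam,[cx+.095*np.cos(t),cy+.095*np.sin(t),tz+.005]) for t in th]+[proj(cam,[cx,cy,tz+.005])])
        f_=lambda P:np.round((P-[u0,v0]+.5)*S).astype(np.int32)
        cv2.fillPoly(img,[f_(P)],255)
        N=np.array([proj(cam,loc(X,Y,tz+.005)) for X,Y in((.086,-hw),(.11,-hw),(.11,hw),(.086,hw))])
        cv2.fillPoly(img,[f_(N)],0)
        return cv2.resize(img,(40,40),interpolation=cv2.INTER_AREA)/255.
    W=np.zeros((40,40),np.uint8)
    for t in np.radians(np.arange(55,100,1.)):
        for rr in np.arange(.082,.1,.002):
            q=proj(cam,[C[0]+rr*np.cos(t),C[1]+rr*np.sin(t),tz+.005])-[u0,v0]
            if (q>=0).all() and (q<39.4).all(): W[int(round(q[1])),int(round(q[0]))]=1
    W=W>0
    for a in np.arange(66,84,.5):
        for dx in(-.002,-.001,0,.001,.002):
            for dy in(-.002,-.001,0,.001,.002,.003):
                best.append((np.corrcoef(ren(a,C[0]+dx,C[1]+dy)[W],obs[W])[0,1],a,dx,dy))
    best.sort(reverse=True);print(cam,"fit",[tuple(np.round(b,3)) for b in best[:4]])
E
python3 -c "
from h import *
show();look('l3');fit('top');fit('scene')"
```

```text
t 7.95 p [ 0.5674 -0.1061  0.1408] head -26.3 tilt 0.05 polar R 51.4 ang -27.9 F [-0.5  1.   0.2] gap -0.0
top notch 0.8 [0.5473 0.0155] 0.101 75.4
top pin 0.73 [0.5419 0.0095] 0.094 77.7
scene notch 0.89 [0.5462 0.0174] 0.102 76.3
scene notch 0.66 [ 0.5158 -0.0888] 0.009 -132.4
scene pin 0.9 [0.5465 0.007 ] 0.092 74.6Traceback (most recent call last):
  File "<string>", line 3, in <module>
    show();look('l3');fit('top');fit('scene')
                      ~~~^^^^^^^
  File "h.py", line 77, in fit
    best.append((np.corrcoef(ren(a,C[0]+dx,C[1]+dy)[W],obs[W])[0,1],a,dx,dy))
                             ~~~^^^^^^^^^^^^^^^^^^^
  File "h.py", line 62, in ren
    P=np.array([proj(cam,[cx+.095*np.cos(t),cy+.095*np.sin(t),tz+.005]) for t in th]+[proj(cam,[cx,cy,tz+.005])])
                ~~~~^^^^^^^^^^^^^^^^^^^^^^^^^^^^^^^^^^^^^^^^^^^^^^^^^^^
  File "h.py", line 9, in proj
    c=calibration(cam);p=np.array(c["R"])@np.array(X)+np.array(c["t"])
ValueError: time passes only in moves, steps and waits
```

View pics/l3.png

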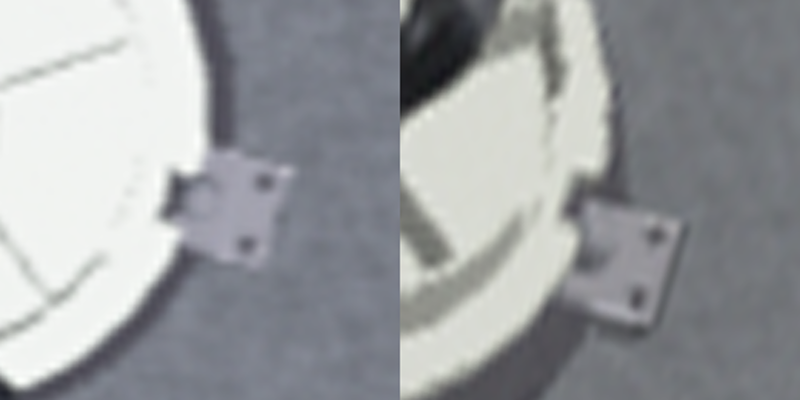

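The notch in the top crop now spans roughly (175,172) to (165,222), nearly centred on the pin at (203,193). I cache the calibration and fit.

```bash
sed -i '2a import functools\ncalibration=functools.lru_cache(None)(calibration)' h.py
python3 -c "
from h import *
show();fit('top');fit('scene')
im=capture('top')
# bracket angle: bright-gray bracket pixels in plane z=.045
"
```

```text
t 8.4 p [ 0.5678 -0.1058  0.1409] head -26.3 tilt 0.01 polar R 51.6 ang -27.4 F [ 0.   0.1 -0.1] gap -0.0
top fit [(np.float64(0.937), np.float64(73.0), np.float64(-0.001), np.float64(-0.001)), (np.float64(0.936), np.float64(72.5), np.float64(-0.002), np.float64(-0.001)), (np.float64(0.935), np.float64(72.0), np.float64(-0.002), np.float64(-0.001)), (np.float64(0.933), np.float64(72.5), np.float64(-0.001), np.float64(-0.001))]
scene fit [(np.float64(0.943), np.float64(73.0), np.float64(-0.001), np.float64(-0.001)), (np.float64(0.942), np.float64(72.5), np.float64(-0.002), np.float64(-0.001)), (np.float64(0.94), np.float64(72.5), np.float64(-0.001), np.float64(-0.001)), (np.float64(0.939), np.float64(73.5), np.float64(-0.001), np.float64(-0.001))]
```

Both fits put the notch at 73.0° with the mouth near (0.549,0.010). The bracket puts the pin at about (0.549,0.0105), so they agree within 1 mm. I lift straight out and go over the hub.

>>> jog_arm(
  plan=[
    {"dp": [0,-0.1,-2.0],"yaw": 0,"fingers": 0},
    {"dp": [0,-0.1,-5.0],"yaw": 0,"fingers": 0},
    {"dp": [-2.5,-0.1,-5.0],"yaw": 0,"fingers": 0},
    {"dp": [-5.1,0,-5.0],"yaw": 0,"fingers": 0},
    {"dp": [-5.1,0,-5.0],"yaw": 0,"fingers": 0},
  ],
)

```text
t: 9.25
eef_pos: [0.5192, -0.0818, 0.1908]
tcp_rot: [0.974, -0.227, -0.002, -0.0]
force: [0.2, 0.1, 0.1]
finger_gap: 0.0
finger_force: 0.0
```

```bash
python3 -c "
from h import *
C[:]=[.521,-.083]
show();to(0,0,.162,-26.3);fit('top')"
```

```text
t 9.25 p [ 0.5192 -0.0818  0.1908] head -26.2 tilt 0.19 polar R 2.2 ang 145.7 F [0.2 0.1 0.1] gap 0.0
dp [0.23 0.03 2.88] yaw 0.001
top fit [(np.float64(0.942), np.float64(73.0), np.float64(0.0), np.float64(0.0)), (np.float64(0.942), np.float64(72.5), np.float64(-0.001), np.float64(0.0)), (np.float64(0.94), np.float64(72.0), np.float64(-0.001), np.float64(0.0)), (np.float64(0.938), np.float64(72.5), np.float64(0.0), np.float64(0.0))]
```

Unchanged, so now I press down slowly.

>>> jog_arm(
  plan=[
    {"dp": [0.2,0,1.5],"yaw": 0,"fingers": 0},
    {"dp": [0.2,0,2.5],"yaw": 0,"fingers": 0},
    {"dp": [0.2,0,2.9],"yaw": 0,"fingers": 0},
    {"dp": [0.2,0,3.1],"yaw": 0,"fingers": 0},
    {"dp": [0.2,0,3.2],"yaw": 0,"fingers": 0},
    {"dp": [0.2,0,3.3],"yaw": 0,"fingers": 0},
  ],
)

```text
t: 10.0
eef_pos: [0.5238, -0.0843, 0.1585]
tcp_rot: [0.974, -0.228, -0.0, 0.0]
force: [-2.6, -0.0, 5.5]
finger_gap: 0.005
finger_force: 2.8
```

>>> jog_arm(
  plan=[
    {"dp": [-0.1,0,0.2],"yaw": 0,"fingers": 0},
    {"dp": [-0.1,0,0.4],"yaw": 0,"fingers": 0},
    {"dp": [-0.1,0,0.5],"yaw": 0,"fingers": 0},
    {"dp": [-0.1,0,0.6],"yaw": 0,"fingers": 0},
  ],
)

```text
t: 10.4
eef_pos: [0.5236, -0.0842, 0.1529]
tcp_rot: [0.974, -0.228, 0.001, 0.0]
force: [-1.5, -0.8, 4.7]
finger_gap: 0.002
finger_force: 2.8
```

>>> jog_arm(
  plan=[
    {"dp": [0,0,0.2],"yaw": 0,"fingers": 0},
    {"dp": [0,0,0.4],"yaw": 0,"fingers": 0},
    {"dp": [0,0,0.5],"yaw": 0,"fingers": 0},
    {"dp": [0,0,0.6],"yaw": 0,"fingers": 0},
  ],
)

```text
t: 10.8
eef_pos: [0.5237, -0.0842, 0.1495]
tcp_rot: [0.974, -0.228, 0.0, -0.0]
force: [-11.8, 1.5, 35.1]
finger_gap: 0.004
finger_force: 17.4
```

It bottomed at 35 N with the tip at 76.5 mm, against 77 mm expected when home. I retract and check.

>>> jog_arm(
  plan=[
    {"dp": [0,0,0],"yaw": 0,"fingers": 0},
    {"dp": [0,0,-0.5],"yaw": 0,"fingers": 0},
    {"dp": [0,0,-3],"yaw": 0,"fingers": 0},
    {"dp": [0,0,-7],"yaw": 0,"fingers": 0},
    {"dp": [-10,0,-11],"yaw": 0,"fingers": 0},
    {"dp": [-10,0,-11],"yaw": 0,"fingers": 0},
    {"dp": [-10,0,-11],"yaw": 0,"fingers": 0},
  ],
)

```text
t: 11.5
eef_pos: [0.4303, -0.0376, 0.2574]
tcp_rot: [0.974, -0.226, 0.0, -0.001]
force: [0.4, 0.4, -0.5]
finger_gap: -0.003
finger_force: 0.0
```

```bash
python3 -c "
from h import *
C[:]=[.521,-.083]
show();look('l4',.042);fit('scene',.042);fit('scene',.046);fit('scene',.05)"
```

```text
t 11.5 p [ 0.4303 -0.0376  0.2574] head -26.2 tilt 0.07 polar R 101.5 ang 153.4 F [ 0.4  0.4 -0.5] gap -0.0
top notch 0.93 [0.5459 0.0133] 0.099 75.5
top pin 0.56 [0.55   0.0099] 0.097 72.7
scene notch 0.84 [0.5398 0.0153] 0.1 79.2
scene fit [(np.float64(0.938), np.float64(72.5), np.float64(-0.002), np.float64(0.001)), (np.float64(0.936), np.float64(73.0), np.float64(-0.001), np.float64(0.001)), (np.float64(0.936), np.float64(72.0), np.float64(-0.002), np.float64(0.001)), (np.float64(0.935), np.float64(73.5), np.float64(0.0), np.float64(0.0))]
scene fit [(np.float64(0.933), np.float64(73.0), np.float64(0.002), np.float64(0.0)), (np.float64(0.933), np.float64(72.0), np.float64(0.002), np.float64(0.0)), (np.float64(0.933), np.float64(72.5), np.float64(0.002), np.float64(0.0)), (np.float64(0.932), np.float64(71.5), np.float64(0.001), np.float64(0.0))]
scene fit [(np.float64(0.913), np.float64(70.0), np.float64(0.002), np.float64(-0.001)), (np.float64(0.913), np.float64(70.5), np.float64(0.002), np.float64(-0.001)), (np.float64(0.908), np.float64(69.5), np.float64(0.002), np.float64(-0.001)), (np.float64(0.901), np.float64(69.5), np.float64(0.001), np.float64(-0.001))]
```

View pics/l4.png

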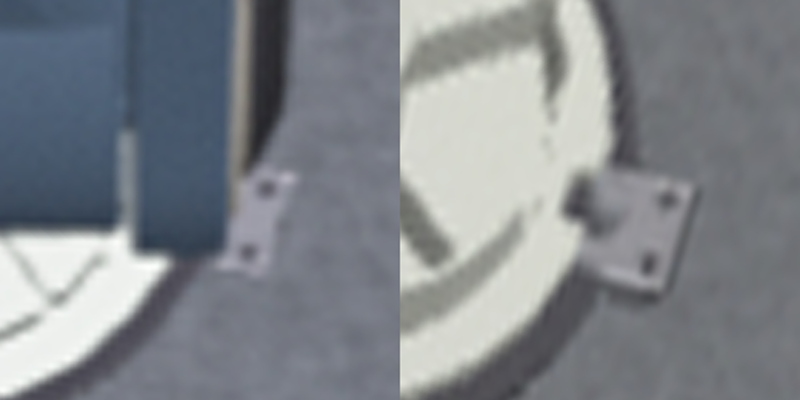

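The scene crop shows the pin standing in the notch at (600,205) with the rim down around it, and the fit is best at the home height.

```bash
python3 -c "
from h import *
print(r.close_job())"
```

```text
the job is handed in; nothing more can be done
None
```

I turned the tray about 118° clockwise until its notch was over the index pin, pressed it down until it bottomed at home height, and handed the job in at about 12 s; the hand-in call returned no verdict.

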